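# Unlock the key caddy and hold it level above its dock

### The arm

A 7-joint arm with a two-finger parallel gripper is mounted at the origin on the work surface. World frame = base frame: x ahead of the robot, y to its left, z up, the work surface at z = 0. Lengths are in m, angles in rad, forces in N, time in s.
With the tool pointing down it reaches from about 0.35 to 0.9 m from the base axis. Payload 7.2 kg.
Tool frame: the origin (TCP) lies at the very end of the fingers, on their centre line; the grasp point (between the pads) lies 19 mm behind it (robot.hold_point_z is the distance from the TCP to the grasp point, in m); z points along the fingers, y is the direction in which the jaws open and shut (so a half turn about z gives the same grasp; the last joint's range is limited). The gripper opens to 85 mm and grips with 20 to 120 N. Pads are 22 mm wide; open, the fingers measure 114 mm over their backs; the gripper's body (76 mm by 85 mm) begins 54 mm behind the grasp point. The pads swing forward as they close: fully open they stand 13 mm farther back than shut.
Start: joints at [-1.29, 0.411, -0.013, 1.596, 0.006, 1.134, -0.082], TCP at [0.214, 0.587, 0.231] pointing down, gripper open.
Joint ranges: [-2.95, 2.95], [-0.29, 1.99], [-1.47, 1.44], [0.14, 2.54], [-1.03, 4.17], [0.13, 1.85], [-2.86, 2.86]. Speed limits (rad/s): [2.39, 2.39, 3.01, 3.01, 3.14, 3.14, 3.14].

### API

Orientations are given as a unit quaternion [w, x, y, z].
In Python, from workcell import robot gives the robot as it stands. The module is installed in compiled form; this text tells all that it offers.
- The arm moves only by the tool step_arm, never from a script. Its argument "motion" is a list of rows, each a list of 7 numbers: the shift along the tool's x, y, z in mm, then the turn, a rotation vector about the tool's x, y, z in degrees, then the opening in per cent of the stroke, from 0 (shut) to 100 (fully open). In form: [[dx, dy, dz, rx, ry, rz, grip], ...]. A call has 1 to 8 rows; each row is the pose to reach, as a shift and turn from the pose commanded when the call began, along the tool's axes at that moment; what a row does not reach only later rows make up. A row lasts 1/10 s, in which the tool goes at most 50 mm and 8.59 degrees, less where a joint would pass 70% of its speed; a pose out of reach is approached as far as the arm can. A call with a gripper value outside its range is refused whole. The fingers move at their own pace and stop on an object; "force" is the grip in N (left out, the last holds). Time passes only in rows, so rows that repeat a pose let the fingers close. It gives the time, the measured TCP pose, the force and the opening at its end, in the units of the state.
- robot.get_obs(): the state, without advancing time (a new reading comes with each control period).
- robot.read_camera(name): name is "scene" or "top" or "wrist"; returns a dict with "color" (480x640x3 uint8, red, green, blue), "depth" (480x640 float32, m along the optical axis (not along the pixel's ray), 0 where there is no reading), "fx", "fy", "cx", "cy" (pixels), "k1" (the pictures are not rectified: a ray, as slopes to the right and down, at radius r is drawn at 1 + k1 r^2 times it, then the intrinsics apply), "origin" and "orientation" of the camera in the world. Camera axes: x right, y up, looking along -z (the intrinsics and any distortion apply to the point x, -y, -z); pixel columns grow to the right and rows downward; lengths in m; the calibration is good to about 2 mm. A picture is of the moment at which its call begins.
- robot.close_job(): hands the job in, once; it reports no verdict.
The state is a dict: "time": time; "joints": joint angles; "qvel": joint speeds; "joint_efforts": joint torques, N m; "ee_pos": TCP position; "orientation": TCP orientation; "ft_force": force on the tool from outside, world axes, zero at the start; "ft_torque": the same for the moment, N m; "finger_gap": finger opening in m.
Only numpy, scipy, OpenCV 4.12 (cv2) and the standard library are available. Lean on these libraries where they do the work, as an engineer would, in place of code of your own. Each camera call takes 0.05 s, during which the arm holds its last target. There are 200 camera calls.

### The job

Pull the red locking knob of the dock out until it clicks into its outer position and leave it out; then lift the blue caddy by its black handle bar straight up, about 15 cm above its dock, so that I can brush the brass chips out from under it. Keep the caddy level with the locks still in it, do not knock the oil can, the dish or the wooden stamp, and finish while still holding the caddy steady and level in the air over its dock.

Things in the scene. Friction and masses are not known exactly. Their poses are not given: they have to be found in the camera images.
- dock: Fixed dock: dark steel plate 150 x 210 x 10 mm thick (x, y, z) on the bench with low aluminium corner guides (top 22 mm above the bench, 3 mm clear of the caddy), extended on its -y side by a green bolt housing 46 mm wide in x (y -124 to -160 mm, top 60 mm above the bench). Origin: centre of the plate's underside, on the bench; z up, x and y along the plate's sides. It stands in a different place and yaw each time.
- lock_knob (a joint): Travel in m of the locking knob along the dock's -y axis: 0 = pushed home (its 12 mm steel bolt lies 2 mm above the caddy's lug and overlaps it by 18 mm, so the caddy is held down), 0.030 = fully out, against its stop (caddy free). A spring detent draws it to the nearer end: moving it takes up to about 7 N until halfway, then it snaps over.
- knob_grip (a point): Centre of the red knob, a cylinder 30 mm in diameter and 28 mm long, its axis along the dock's y, 45 mm above the bench; moves with the knob (at dock y -190 mm when home, -220 mm when out). Behind it a 12 mm rod leads 10 mm free to a collar on the green housing; below it is bare bench.
- caddy: Blue open caddy 110 x 170 x 40 mm (x, y, z), walls 4 mm, one partition across the middle (two compartments along y), seated on the dock plate with its axes along the dock's. Origin: centre of its underside, 10 mm above the bench when seated. A steel lug 30 mm wide sticks out 23 mm from its -y end, lug top 27 mm above its underside. Two posts carry the handle bar. 0.25 to 0.5 kg, with up to 0.35 kg of locks in it.
- caddy_handle (a point): Middle of the caddy's black handle bar, 100 mm above the caddy's underside. The bar runs along the caddy's y, 166 mm long, 16 mm wide in x, 20 mm high; free below it for at least 45 mm.
- padlock: Brass padlock, body 40 x 38 x 18 mm with steel shackle, lying loose in one compartment of the caddy. Origin: near its middle, on its underside.
- lock_cylinder: Grey lock cylinder 60 x 35 x 17 mm, lying loose in the other compartment of the caddy. Origin: near its middle, on its underside.
- oil_can: Bystander: yellow-labelled can, 52 mm diameter, 120 mm high, standing near the dock. Origin: centre of its underside.
- pin_dish: Bystander: white dish, 76 mm diameter, 28 mm high, near the dock. Origin: centre of its underside.
- stamp: Bystander: round wooden stamp, 48 mm diameter, 57 mm high, near the dock. Origin: centre of its underside.
Mind the look-alikes: they are no part of the job. Several things have the shape of the caddy; the one meant has the colours described above.

How it is judged:
On the way:
1. the knob rests in its outer position (over 25 mm out) while the caddy still sits in its dock (value of joint lock_knob above 0.025 m and height (world z) of caddy below 0.016 m), for 0.2 s.
At the end, for the whole second after the job is handed in: The gripper holds the caddy at rest (under 20 mm/s, 0.15 rad/s), tilted less than 0.10 rad, its underside 100 to 220 mm above the dock plate and its centre within 60 mm of straight above the dock's; it touches neither the dock nor a bystander; both locks lie in it; the knob is still over 25 mm out (height (world z) of caddy between 0.11 and 0.23 m and horizontal distance between caddy and dock below 0.06 m and angle between caddy's own z axis and vertical below 0.1 rad and linear speed of caddy below 0.02 m/s and angular speed of caddy below 0.15 rad/s and contact force between caddy and the fingers above 2 N and contact force between caddy and dock below 0.1 N and contact force between caddy and oil_can below 0.1 N and contact force between caddy and pin_dish below 0.1 N and contact force between caddy and stamp below 0.1 N and value of joint lock_knob above 0.025 m and x of padlock in the frame of caddy between -0.055 and 0.055 m and y of padlock in the frame of caddy between -0.085 and 0.085 m and z of padlock in the frame of caddy between -0.005 and 0.035 m and x of lock_cylinder in the frame of caddy between -0.055 and 0.055 m and y of lock_cylinder in the frame of caddy between -0.085 and 0.085 m and z of lock_cylinder in the frame of caddy between -0.005 and 0.035 m); the arm keeps its last pose, push and grip.
It fails at once if the caddy is tipped by more than 0.35 rad (angle between caddy's own z axis and vertical above 0.35 rad).
It fails at once if the oil can is knocked (moved over 30 mm) (distance of oil_can from where it was at the start of the episode above 0.03 m).
It fails at once if the white dish is knocked (moved over 30 mm) (distance of pin_dish from where it was at the start of the episode above 0.03 m).
It fails at once if the wooden stamp is knocked (moved over 30 mm) (distance of stamp from where it was at the start of the episode above 0.03 m).
It also fails if it takes over 45 s, if anything falls off the work surface, if the arm or the gripper's body presses on something with over 40 N, if the wrist force passes 120 N, or if a joint passes its speed limit or range.

## Working session

There is one attempt and no reset: what is moved stays moved. The work goes in short steps, Python scripts to look and compute and a tool call to move; the robot and the scene stay as the last step left them, time stands still between calls to the robot, and variables do not carry over. Pictures are saved under pics/ and viewed, about 8 in all and at most 12, crops included, and the job is handed in when it is done.

Besides the shell and the picture viewer there is one more tool, called after "Call:" as name(argument=value, ...), one argument or row to a line, values as JSON. step_arm: Moves the arm, as the interface text tells. Its arguments: {"type":"object","properties":{"motion":{"type":"array"},"force":{"type":"number"}},"required":["motion"]}

```bash
mkdir -p pics; cat > h.py <<'E'
import numpy as np, cv2
from scipy.spatial.transform import Rotation as R
from workcell import robot
def rot(q): return R.from_quat([q[1],q[2],q[3],q[0]]).as_matrix()
def points(c):
    """world point per pixel from depth"""
    v,u=np.mgrid[0:480,0:640]
    K=np.array([[c['fx'],0,c['cx']],[0,c['fy'],c['cy']],[0,0,1.]])
    p=cv2.undistortPoints(np.stack([u,v],-1).reshape(-1,1,2).astype(float),K,np.array([c['k1'],0,0,0.])).reshape(480,640,2)
    d=c['depth']
    cam=np.stack([p[...,0]*d,-p[...,1]*d,-d],-1)
    return cam@rot(c['orientation']).T+np.array(c['origin'])
def save(n,img): cv2.imwrite('pics/'+n,cv2.cvtColor(img,cv2.COLOR_RGB2BGR))
E
python3 - <<'E'
from h import *
t=robot.read_camera('top'); s=robot.read_camera('scene')
save('both.png',cv2.resize(np.vstack([t['color'],s['color']]),(450,675))[:600] if 0 else np.hstack([cv2.resize(t['color'],(400,300)),cv2.resize(s['color'],(400,300))]))
save('top.png',t['color']);save('scene.png',s['color'])
np.savez('t.npz',c=t['color'],p=points(t),d=t['depth'])
np.savez('s.npz',c=s['color'],p=points(s),d=s['depth'])
for c in(t,s): print(c['origin'],c['orientation'],c['fx'],c['k1'],(c['depth']==0).mean())
print(robot.get_obs())
E
```

```text
[0.33933957 0.13673785 1.31448607] [ 0.7133076   0.03854742 -0.03610734 -0.69885809] 524.3742806182556 0.03177068990706927 0.004143880208333333
[1.00033335 0.08122434 0.94445504] [0.69733408 0.20111876 0.18293112 0.66318371] 586.5817411798448 -0.11969198977637481 0.004072265625
{'time': 0.1, 'joints': array([-1.29021647,  0.41185085, -0.0127021 ,  1.59697843,  0.00556741,
        1.13430765, -0.08218848]), 'qvel': array([ 7.25757396e-04, -1.36930272e-03, -8.06485691e-04,  7.29181458e-07,
        4.90122429e-04,  2.46208254e-04,  1.05585204e-03]), 'joint_efforts': array([ 1.85445591e-03, -6.01835060e+01,  6.84223250e-01, -3.00088084e+01,
        1.40870770e-02,  6.40899001e-03, -4.75696231e-05]), 'ee_pos': array([0.21346954, 0.58692377, 0.23051053]), 'orientation': array([-9.07337757e-05,  1.73500934e-01,  9.84833416e-01, -7.49143947e-04]), 'ft_force': array([ 0.15514114, -0.24410728,  0.22895296]), 'ft_torque': array([-0.01217679,  0.02686882, -0.01933894]), 'finger_gap': 0.08591641200508351}
```

View pics/top.png

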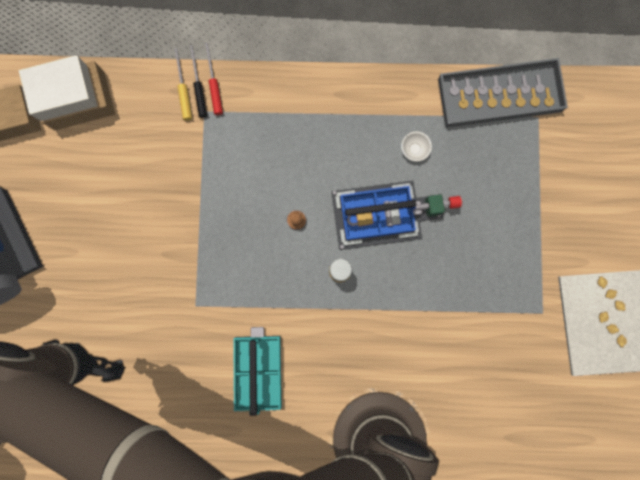

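View pics/scene.png

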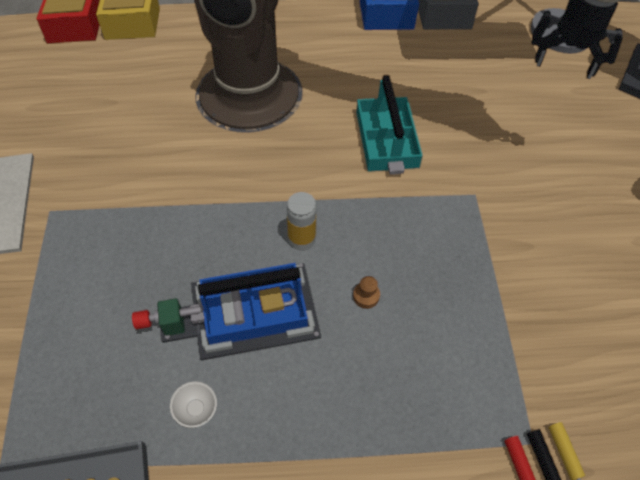

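The top view shows the blue caddy in its dock at (377,213), the green housing at (436,205) and the red knob at (455,202). The dish is at (416,147), the can at (341,270) and the stamp at (296,219).

Candidates for the caddy (top view): blue caddy (377,213), teal caddy (257,373), and a dark bin with blue inside at (10,240), which appears with the red, yellow and blue bins in the scene view. Candidates for the knob: red knob (455,202), red screwdriver (215,97). I choose the blue caddy with the black bar in the dark dock, and the knob beside the green housing. Next I'll measure them and check in one close crop.

```bash
python3 - <<'E'
from h import *
def hsv(c): return cv2.cvtColor(c,cv2.COLOR_RGB2HSV)
for n,roi in(('t',(320,160,480,260)),('s',(120,240,330,360))):
    z=np.load(n+'.npz'); c,p=z['c'],z['p']; h=hsv(c); H,S,V=[h[...,i].astype(int) for i in range(3)]
    m=np.zeros((480,640),bool); m[roi[1]:roi[3],roi[0]:roi[2]]=1
    masks=dict(knob=((H<8)|(H>172))&(S>150)&(V>90),green=(H>50)&(H<95)&(S>70)&(V<140),blue=(H>105)&(H<125)&(S>130),
      bar=(p[...,2]>.105)&(p[...,2]<.14))
    for k,mk in masks.items():
        mk=mk&m; q=p[mk]; q=q[np.isfinite(q).all(1)]
        print(n,k,len(q),'med',np.median(q,0).round(4),'zpct',np.percentile(q[:,2],[5,50,95]).round(3))
        if k in('bar','blue'):
            if k=='blue': q=q[q[:,2]>.042]
            r=cv2.minAreaRect((q[:,:2]*1000).astype(np.float32)); print('   rect',r)
        if k in('knob','green'): print('   ext',np.percentile(q,[2,98],0).round(4).tolist())
    for k,(x0,y0,x1,y1),zz in ([('can',(325,255,360,290),.1),('dish',(395,127,437,167),.012),('stamp',(283,205,310,235),.015)] if n=='t' else [('can',(282,190,322,250),.1),('dish',(165,378,222,430),.012),('stamp',(348,272,386,310),.015)]):
        q=p[y0:y1,x0:x1].reshape(-1,3); q=q[q[:,2]>zz]; print(n,k,q.mean(0).round(3),q[:,2].max().round(3),cv2.minEnclosingCircle((q[:,:2]*1000).astype(np.float32)))
t=np.load('t.npz')['c'][170:260,320:475]; s=np.load('s.npz')['c'][250:360,120:330]
save('crop.png',np.vstack([cv2.resize(t,(504,293),interpolation=3),cv2.resize(s,(504,264),interpolation=3)]))
E
```

```text
t knob 105 med [ 0.5741 -0.1729  0.0578] zpct [0.052 0.058 0.063]
   ext [[0.5632, -0.1851, 0.0483], [0.5877, -0.1623, 0.0631]]
t green 242 med [ 0.5658 -0.1244  0.06  ] zpct [0.053 0.06  0.064]
   ext [[0.545, -0.1414, 0.0465], [0.5875, -0.1088, 0.0648]]
t blue 2061 med [0.547  0.0127 0.0161] zpct [0.01  0.016 0.053]
   rect ((473.4162902832031, 24.371604919433594), (185.98509216308594, 296.34521484375), 82.14669799804688)
t bar 559 med [0.5463 0.0144 0.1192] zpct [0.109 0.119 0.124]
   rect ((524.7752685546875, 44.09661865234375), (91.84188079833984, 224.66580200195312), 36.57484436035156)
t can [0.401 0.105 0.128] 1.314 ((381.99993896484375, 114.65127563476562), 48.03888702392578)
t dish [ 0.716 -0.081  0.053] 1.314 ((549.0348510742188, 18.553958892822266), 240.70643615722656)
t stamp [0.525 0.212 0.046] 1.314 ((445.15753173828125, 180.25503540039062), 114.41683197021484)
s knob 267 med [ 0.5855 -0.1735  0.0563] zpct [0.045 0.056 0.061]
   ext [[0.5704, -0.1864, 0.0429], [0.5954, -0.161, 0.062]]
s green 750 med [ 0.5833 -0.1247  0.058 ] zpct [0.022 0.058 0.062]
   ext [[0.5526, -0.1432, 0.0181], [0.5963, 0.009, 0.1132]]
s blue 4107 med [0.5666 0.0127 0.0174] zpct [0.011 0.017 0.102]
   rect ((747.8311767578125, 41.610511779785156), (511.163818359375, 170.64381408691406), 8.439682006835938)
s bar 1278 med [0.5532 0.011  0.118 ] zpct [0.107 0.118 0.121]
   rect ((551.574462890625, 12.229454040527344), (20.366239547729492, 166.30482482910156), 9.348759651184082)
s can [0.421 0.102 0.131] 0.944 ((690.2117309570312, 93.83535766601562), 310.3780517578125)
s dish [ 0.725 -0.084  0.039] 0.944 ((845.5531005859375, -12.085323333740234), 180.7309112548828)
s stamp [0.543 0.208 0.046] 0.944 ((758.6858520507812, 149.9384002685547), 251.22738647460938)
```

View pics/crop.png

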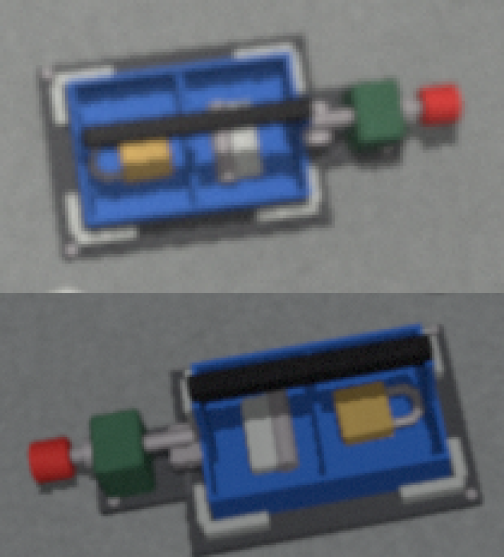

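The crop shows the blue caddy with its black bar, padlock and cylinder. The steel bolt lies over the lug, and the green housing with the red knob is at its -y end, so the choice holds. The two views differ by about 7 mm in x, so I'll fit more tightly.

```bash
cat > m.py <<'E'
from h import *
def fit(c,p,lo,hi,box,vmax=70):
    "line fit of dark bar-top points"
    V=c.max(-1).astype(int)
    m=(p[...,2]>lo)&(p[...,2]<hi)&(V<vmax)&(p[...,0]>box[0])&(p[...,0]<box[1])&(p[...,1]>box[2])&(p[...,1]<box[3])
    m=cv2.morphologyEx(m.astype(np.uint8),cv2.MORPH_OPEN,np.ones((2,2))).astype(bool)
    r=cv2.minAreaRect((p[m][:,:2]*1000).astype(np.float32)); q=p[m]
    vx,vy,x0,y0=cv2.fitLine((q[:,:2]*1000).astype(np.float32),cv2.DIST_HUBER,0,.01,.01).ravel()
    return m.sum(),np.median(q,0).round(4),r,np.degrees(np.arctan2(vy,vx)),q[:,2].std()
E
python3 - <<'E'
from m import *
for n in 'ts':
    z=np.load(n+'.npz'); c,p=z['c'],z['p']
    print(n,fit(c,p,.113,.127,(.5,.6,-.1,.12)))
    # table height & objects
    mat=p[120:300,210:330] if n=='t' else p[330:440,330:480]
    print('mat z',np.median(mat[...,2]))
    h=cv2.cvtColor(c,cv2.COLOR_RGB2HSV).astype(int)
    roi=(p[...,0]>.53)&(p[...,0]<.63)&(p[...,1]<-.09)&(p[...,1]>-.2)
    k=roi&((h[...,0]<8)|(h[...,0]>172))&(h[...,1]>150)&(p[...,2]>.054); g=roi&(h[...,0]>50)&(h[...,0]<95)&(h[...,1]>60)&(p[...,2]>.054)
    for m in(k,g): q=p[m]; print(m.sum(),q.mean(0).round(4),cv2.minAreaRect((q[:,:2]*1000).astype(np.float32)))
    for nm,x,y,zl in(('can',.40,.10,.11),('dish',.715,-.08,.02),('stamp',.53,.21,.04)):
        m=(np.hypot(p[...,0]-x,p[...,1]-y)<.05)&(p[...,2]>zl)&(p[...,2]<.16); q=p[m]; print(nm,q.mean(0).round(3),q[:,2].max().round(3),np.percentile(q,[3,97],0)[:,:2].round(3).tolist())
E
```

```text
t (np.int64(345), array([0.5447, 0.0099, 0.1195]), ((483.9913330078125, 69.15009307861328), (103.7239990234375, 302.0102233886719), 46.001121520996094), np.float32(-80.89639), np.float64(0.0651175022902971))
mat z 0.0009718869002641739
94 [ 0.5747 -0.174   0.0584] ((575.3882446289062, -173.9725799560547), (24.703636169433594, 23.045475006103516), 6.7345709800720215)
247 [ 0.5667 -0.1255  0.06  ] ((567.3280029296875, -125.65753173828125), (43.70182418823242, 35.5615234375), 8.57726764678955)
can [0.402 0.104 0.12 ] 0.127 [[0.381, 0.083], [0.423, 0.125]]
dish [ 0.725 -0.087  0.026] 0.034 [[0.685, -0.12], [0.758, -0.048]]
stamp [0.528 0.214 0.055] 0.062 [[0.515, 0.2], [0.543, 0.228]]
s (np.int64(999), array([0.5534, 0.0126, 0.1183]), ((551.59619140625, 13.278839111328125), (16.09619140625, 163.2355194091797), 9.057250022888184), np.float32(-81.49773), np.float64(0.0032167664773585128))
mat z 0.0003817210718283226
177 [ 0.5815 -0.1751  0.0577] ((581.128173828125, -174.98681640625), (24.696517944335938, 25.704593658447266), 11.872787475585938)
500 [ 0.5744 -0.127   0.0589] ((572.6673583984375, -126.92037963867188), (46.24197006225586, 35.208961486816406), 8.31159496307373)
can [0.407 0.103 0.118] 0.124 [[0.384, 0.082], [0.427, 0.124]]
dish [ 0.72  -0.088  0.026] 0.033 [[0.688, -0.119], [0.758, -0.049]]
stamp [0.536 0.21  0.053] 0.059 [[0.52, 0.197], [0.548, 0.225]]
```

```bash
cat > go.py <<'E'
from h import *
def go(x,y,z,yaw):
    "shift/turn (tool axes, mm/deg) to tool-down pose with tool y at world yaw (deg)"
    o=robot.get_obs(); M=rot(o['orientation']); a=np.radians(yaw)
    ty=np.array([np.cos(a),np.sin(a),0]); tz=np.array([0,0,-1.]); T=np.stack([np.cross(ty,tz),ty,tz],1)
    d=M.T@(np.array([x,y,z])-o['ee_pos'])*1000; r=R.from_matrix(M.T@T).as_rotvec(degrees=True)
    print('move',d.round(1),r.round(2),'| ee',o['ee_pos'].round(4),'f',o['ft_force'].round(1),'gap',round(o['finger_gap'],4),'t',round(o['time'],2))
E
python3 -c "
from go import *
go(.52,-.06,.35,8.8);print(robot.get_obs()['joints'])"
```

```text
move [-509.2 -503.4 -118.7] [-8.000e-02  5.000e-02  6.122e+01] | ee [0.2135 0.5869 0.2305] f [ 0.2 -0.2  0.2] gap 0.0859 t 0.1
[-1.29021647  0.41185085 -0.0127021   1.59697843  0.00556741  1.13430765
 -0.08218848]
```

Call:
step_arm(
  motion=[
    [-30,-30,-119,0,0,4,100],
    [-65,-65,-119,0,0,8,100],
    [-100,-100,-119,0,0,12,100],
    [-135,-135,-119,0,0,16,100],
    [-170,-170,-119,0,0,20,100],
    [-205,-205,-119,0,0,24,100],
    [-240,-240,-119,0,0,28,100],
    [-270,-270,-119,0,0,32,100],
  ],
)

```text
time: 0.9
ee_pos: [0.3611, 0.2701, 0.35]
orientation: [-0.0, 0.439, 0.898, 0.0]
ft_force: [1.1, -0.2, 0.3]
finger_gap: 0.085
```

```bash
python3 -c "
from go import *
go(.52,-.06,.35,8.8);print(robot.get_obs()['joints'])"
```

```text
move [-3.582e+02 -7.710e+01 -1.000e-01] [ 1.000e-02 -2.000e-02  2.906e+01] | ee [0.3611 0.2701 0.35  ] f [ 1.1 -0.2  0.3] gap 0.085 t 0.9
[-0.98887747  0.00833109  0.24316668  1.82469835 -0.00234746  1.30859982
 -0.08437642]
```

Call:
step_arm(
  motion=[
    [-45,-10,0,0,0,4,100],
    [-90,-20,0,0,0,8,100],
    [-135,-30,0,0,0,12,100],
    [-180,-40,0,0,0,16,100],
    [-225,-50,0,0,0,20,100],
    [-270,-60,0,0,0,24,100],
    [-315,-70,0,0,0,29,100],
    [-358,-77,0,0,0,29,100],
  ],
)

```text
time: 1.7
ee_pos: [0.5207, -0.0594, 0.3501]
orientation: [0.0, 0.651, 0.759, 0.0]
ft_force: [0.4, 0.6, 0.1]
finger_gap: 0.0852
```

Call:
step_arm(
  motion=[
    [0,0,0,0,0,0,100],
    [0,0,0,0,0,0,100],
  ],
)

```text
time: 1.9
ee_pos: [0.5203, -0.0582, 0.3494]
orientation: [-0.0, 0.65, 0.76, -0.001]
ft_force: [-0.1, 0.4, -0.6]
finger_gap: 0.0854
```

```bash
python3 -c "
from m import *
from go import go
go(.52,-.06,.35,8.8)
w=robot.read_camera('wrist');save('w1.png',w['color']);np.savez('w.npz',c=w['color'],p=points(w),d=w['depth']);print(w['origin'],robot.get_obs()['joints'])"
```

```text
move [-1.8 -0.6 -0.6] [-0.08  0.01  0.08] | ee [ 0.5203 -0.0582  0.3494] f [-0.1  0.4 -0.6] gap 0.0854 t 1.9
[0.5083018  0.01591756 0.49311016] [-0.54324268  0.16053371  0.65487853  1.69595098 -0.10070541  1.32039718
  0.2878053 ]
```

View pics/w1.png

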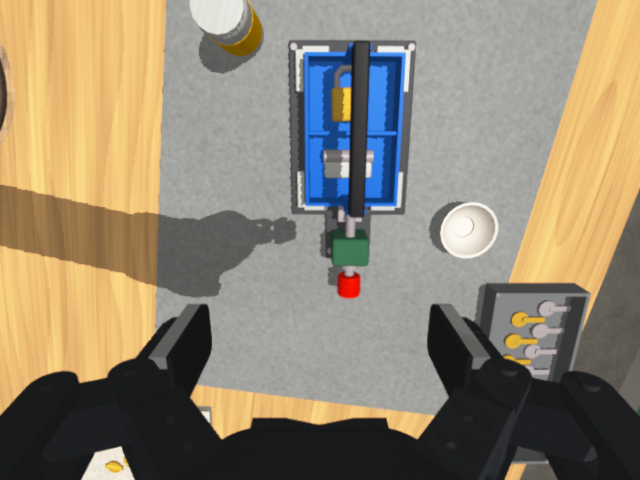

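The wrist view shows the bar from (361,42) to (357,215), the green housing at (350,247), the knob at (348,285), the can at (228,25) and the dish at (469,230).

```bash
cat > meas.py <<'E'
from m import *
def meas(c,p):
    print('bar',fit(c,p,.112,.128,(.5,.6,-.1,.12)))
    h=cv2.cvtColor(c,cv2.COLOR_RGB2HSV).astype(int)
    roi=(p[...,0]>.53)&(p[...,0]<.63)&(p[...,1]<-.09)&(p[...,1]>-.24)
    k=roi&((h[...,0]<8)|(h[...,0]>172))&(h[...,1]>150)&(p[...,2]>.05); g=roi&(h[...,0]>50)&(h[...,0]<95)&(h[...,1]>60)&(p[...,2]>.054)
    for n,m in(('knob',k),('green',g)): q=p[m]; print(n,m.sum(),q.mean(0).round(4),q[:,2].max().round(4),cv2.minAreaRect((q[:,:2]*1000).astype(np.float32)))
E
python3 - <<'E'
from meas import *
z=np.load('w.npz');c,p=z['c'],z['p']; meas(c,p)
h=cv2.cvtColor(c,cv2.COLOR_RGB2HSV).astype(int)
b=(h[...,0]>100)&(h[...,0]<128)&(h[...,1]>120)&(p[...,2]>.042)&(p[...,2]<.058); b[230:]=0
print('rim',b.sum(),cv2.minAreaRect((p[b][:,:2]*1000).astype(np.float32)))
E
```

```text
bar (np.int64(2238), array([0.5485, 0.0068, 0.121 ]), ((539.5526123046875, 8.634918212890625), (59.556114196777344, 210.23390197753906), 8.755644798278809), np.float32(-79.48244), np.float64(0.028182983391060294))
knob 437 [ 0.5752 -0.1719  0.058 ] 0.0628 ((575.5829467773438, -173.35598754882812), (27.05215072631836, 25.891115188598633), 9.601066589355469)
green 977 [ 0.5679 -0.1249  0.0609] 0.0638 ((568.4884033203125, -126.15264892578125), (44.421714782714844, 34.42582702636719), 9.367018699645996)
rim 2232 ((547.4887084960938, 13.407028198242188), (109.50762939453125, 170.38470458984375), 8.743708610534668)
```

```bash
python3 -c "
from go import *
go(.576,-.175,.12,8.8)"
```

```text
move [-125.5   36.9  229.4] [-0.07 -0.02  0.21] | ee [ 0.5202 -0.0568  0.3494] f [0.6 0.3 0.7] gap 0.0857 t 1.95
```

Call:
step_arm(
  motion=[
    [-30,9,40,0,0,0,80],
    [-60,18,80,0,0,0,80],
    [-90,27,120,0,0,0,80],
    [-110,34,165,0,0,0,80],
    [-125,37,205,0,0,0,80],
    [-125,37,229,0,0,0,80],
    [-125,37,229,0,0,0,80],
  ],
)

```text
time: 2.65
ee_pos: [0.5743, -0.1726, 0.1172]
orientation: [-0.003, 0.649, 0.761, -0.001]
ft_force: [-0.2, 0.5, -0.9]
finger_gap: 0.068
```

```bash
python3 - <<'E'
from meas import *
from go import go
w=robot.read_camera('wrist');save('w2.png',w['color']);go(.576,-.175,.027,8.8); meas(w['color'],points(w))
E
```

```text
move [-2.2  0.3 92.7] [-0.19 -0.11  0.31] | ee [ 0.5757 -0.173   0.1197] f [ 0.5 -0.1  1.1] gap 0.0681 t 2.7
bar (np.int64(1113), array([ 0.557 , -0.0661,  0.1202]), ((559.362060546875, -63.747562408447266), (69.13272857666016, 16.4364013671875), 83.57735443115234), np.float32(-13.635736), np.float64(0.01731973455248385))
knob 2176 [ 0.5758 -0.1722  0.0592] 0.2612 ((571.7232055664062, -143.1546630859375), (28.31024932861328, 90.10079193115234), 8.175930976867676)
green 5430 [ 0.5688 -0.1259  0.0615] 0.2612 ((568.285400390625, -121.62249755859375), (46.1832275390625, 46.523170471191406), 8.539463996887207)
```

View pics/w2.png

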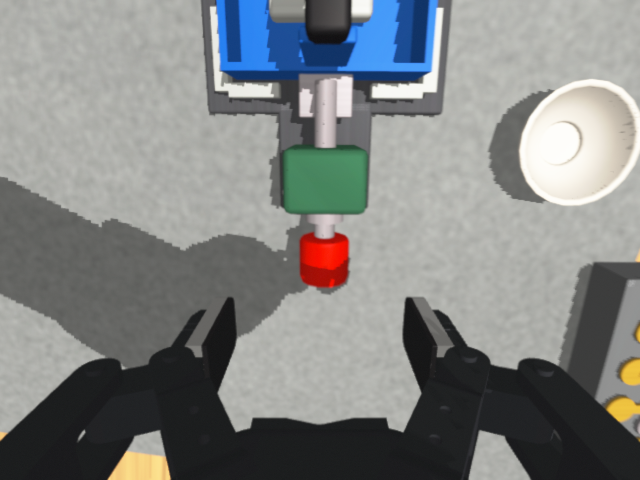

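The knob at (324,260) sits midway between the open fingers, with the rod and housing in line above it and the bench clear around it. I'll go down and grip.

Call:
step_arm(
  motion=[
    [-1,0,35,0,0,0,80],
    [-2,0,70,0,0,0,80],
    [-2,0,92,0,0,0,80],
    [-2,0,92,0,0,0,80],
    [-2,0,92,0,0,0,20],
    [-2,0,92,0,0,0,20],
    [-2,0,92,0,0,0,20],
    [-2,0,92,0,0,0,20],
  ],
  force=60,
)

```text
time: 3.5
ee_pos: [0.5772, -0.1771, 0.0314]
orientation: [0.0, 0.649, 0.76, 0.001]
ft_force: [-4.3, 1.2, 11.7]
finger_gap: 0.0283
```

Call:
step_arm(
  motion=[
    [0,0,0,0,0,0,20],
    [0,0,0,0,0,0,20],
    [0,0,0,0,0,0,20],
  ],
)

```text
time: 3.8
ee_pos: [0.5772, -0.1771, 0.0314]
orientation: [0.0, 0.649, 0.76, 0.001]
ft_force: [-5.3, 1.6, 11.5]
finger_gap: 0.0282
```

Call:
step_arm(
  motion=[
    [-6,0,0,0,0,0,20],
    [-12,0,0,0,0,0,20],
    [-18,0,0,0,0,0,20],
    [-24,0,0,0,0,0,20],
    [-30,0,0,0,0,0,20],
    [-32,0,0,0,0,0,20],
    [-32,0,0,0,0,0,20],
  ],
)

```text
time: 4.5
ee_pos: [0.5818, -0.2069, 0.0314]
orientation: [-0.001, 0.649, 0.761, 0.001]
ft_force: [-7.0, 6.4, 15.9]
finger_gap: 0.0283
```

```bash
python3 - <<'E'
from meas import *
from go import go
go(.5805,-.205,.027,8.8)
for n in('top','scene','wrist'):
    c=robot.read_camera(n);print(n); meas(c['color'],points(c))
    if n=='wrist': save('w3.png',c['color'])
E
```

```text
move [ 2.  -1.   4.4] [ 0.04 -0.21  0.23] | ee [ 0.5818 -0.2069  0.0314] f [-7.   6.4 15.9] gap 0.0283 t 4.5
top
bar (np.int64(291), array([0.5452, 0.0031, 0.1192]), ((546.126953125, 12.058799743652344), (13.693025588989258, 159.17333984375), 8.636770248413086), np.float32(-80.7244), np.float64(0.00997599869566887))
knob 54 [ 0.5801 -0.1971  0.0576] 0.0661 ((580.61572265625, -198.42385864257812), (25.433204650878906, 14.349328994750977), 5.8604536056518555)
green 242 [ 0.5674 -0.1255  0.06  ] 0.0677 ((567.8082275390625, -125.2418212890625), (43.5806999206543, 34.861324310302734), 9.251896858215332)
scene
bar (np.int64(1017), array([0.5535, 0.014 , 0.1184]), ((765.46728515625, 7.581733703613281), (160.72161865234375, 465.306396484375), 88.35345458984375), np.float32(-81.40757), np.float64(0.044986846346943894))
knob 89 [ 0.5854 -0.195   0.0595] 0.0995 ((587.2034912109375, -195.3310089111328), (37.44585037231445, 10.867643356323242), 11.676067352294922)
green 541 [ 0.5767 -0.1322  0.0682] 0.3865 ((591.1470947265625, -167.11175537109375), (69.34978485107422, 120.32664489746094), 9.557689666748047)
wristTraceback (most recent call last):
  File "<stdin>", line 5, in <module>
  File "meas.py", line 3, in meas
    print('bar',fit(c,p,.112,.128,(.5,.6,-.1,.12)))
                ~~~^^^^^^^^^^^^^^^^^^^^^^^^^^^^^^^
  File "m.py", line 8, in fit
    vx,vy,x0,y0=cv2.fitLine((q[:,:2]*1000).astype(np.float32),cv2.DIST_HUBER,0,.01,.01).ravel()
                ~~~~~~~~~~~^^^^^^^^^^^^^^^^^^^^^^^^^^^^^^^^^^^^^^^^^^^^^^^^^^^^^^^^^^^^
cv2.error: OpenCV(4.12.0) /io/opencv/modules/imgproc/src/linefit.cpp:50: error: (-215:Assertion failed) count > 0 in function 'fitLine2D_wods'
```

The TCP moved 30 mm with the grip holding (gap unchanged), and the force is rising as at a stop. I'll release, rise and look.

Call:
step_arm(
  motion=[
    [0,0,0,0,0,0,80],
    [0,0,0,0,0,0,80],
    [0,0,0,0,0,0,80],
    [0,0,0,0,0,0,80],
    [0,0,-45,0,0,0,80],
    [0,0,-95,0,0,0,80],
    [0,0,-140,0,0,0,80],
    [0,0,-170,0,0,0,80],
  ],
)

```text
time: 5.45
ee_pos: [0.5827, -0.2094, 0.2024]
orientation: [0.002, 0.65, 0.76, 0.001]
ft_force: [-0.2, -0.2, -0.4]
finger_gap: 0.0682
```

```bash
python3 - <<'E'
from meas import *
from go import go
c=robot.read_camera('wrist'); save('w3.png',c['color']); go(.548,.012,.2,8.8); p=points(c)
meas(c['color'],p)
q=p[(p[...,2]<.128)&(p[...,2]>.112)&(c['color'].max(-1)<70)&(abs(p[...,0]-.55)<.05)&(p[...,1]>-.1)]
print(len(q),np.percentile(q,[2,50,98],0).round(4))
E
```

```text
move [225.3  -1.4   5.8] [0.47 0.2  0.16] | ee [ 0.5845 -0.2103  0.2066] f [ 2.3 -1.7  3.2] gap 0.0683 t 5.5Traceback (most recent call last):
  File "<stdin>", line 4, in <module>
  File "meas.py", line 3, in meas
    print('bar',fit(c,p,.112,.128,(.5,.6,-.1,.12)))
                ~~~^^^^^^^^^^^^^^^^^^^^^^^^^^^^^^^
  File "m.py", line 8, in fit
    vx,vy,x0,y0=cv2.fitLine((q[:,:2]*1000).astype(np.float32),cv2.DIST_HUBER,0,.01,.01).ravel()
                ~~~~~~~~~~~^^^^^^^^^^^^^^^^^^^^^^^^^^^^^^^^^^^^^^^^^^^^^^^^^^^^^^^^^^^^
cv2.error: OpenCV(4.12.0) /io/opencv/modules/imgproc/src/linefit.cpp:50: error: (-215:Assertion failed) count > 0 in function 'fitLine2D_wods'
```

View pics/w3.png

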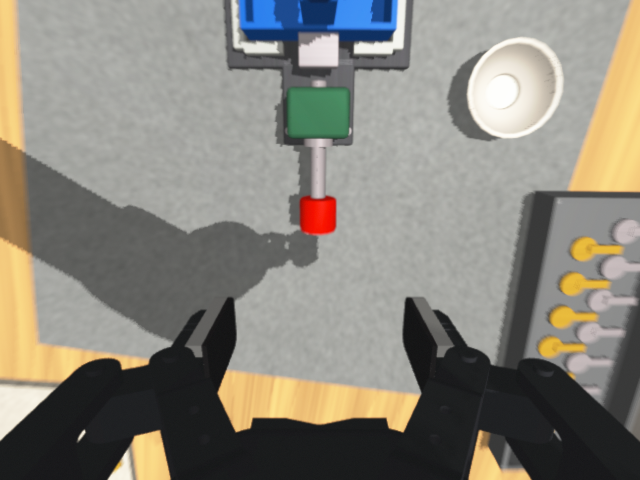

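The knob, at (318,215), now stands well clear of the housing on a long free rod, and the bolt no longer covers the lug at (318,48). The dish is untouched. Next I'll move over the bar.

Call:
step_arm(
  motion=[
    [40,0,0,0,0,0,80],
    [85,0,0,0,0,0,80],
    [130,-1,0,0,0,0,80],
    [175,-1,0,0,0,0,80],
    [215,-1,0,0,0,0,80],
    [226,-1,0,0,0,0,80],
    [226,-1,0,0,0,0,80],
    [226,-1,0,0,0,0,80],
  ],
)

```text
time: 6.3
ee_pos: [0.5458, 0.0132, 0.199]
orientation: [0.0, 0.65, 0.76, -0.0]
ft_force: [0.8, -0.2, 0.4]
finger_gap: 0.0684
```

```bash
python3 - <<'E'
from meas import *
from go import go
go(.5475,.0134,.091,8.8)
for n in ('top','wrist'):
    c=robot.read_camera(n); print(n); p=points(c)
    try: meas(c['color'],p)
    except Exception as e: print('err')
    if n=='wrist': save('w4.png',c['color'])
E
```

```text
move [1.00e-01 1.70e+00 1.08e+02] [0.01 0.05 0.16] | ee [0.5458 0.0132 0.199 ] f [ 0.8 -0.2  0.4] gap 0.0684 t 6.3
top
bar (np.int64(135), array([0.537 , 0.06  , 0.1194]), ((514.16064453125, 70.08863067626953), (54.94502639770508, 101.94625091552734), 61.568363189697266), np.float32(-79.48464), np.float64(0.09381846510794734))
knob 100 [ 0.5801 -0.2029  0.0575] 0.0662 ((580.8064575195312, -202.61692810058594), (24.02756690979004, 25.906843185424805), 89.44697570800781)
green 3 [ 0.5561 -0.1434  0.0617] 0.0634 ((556.0300903320312, -143.46849060058594), (4.479154586791992, 0.32339873909950256), 7.104583740234375)
wrist
bar (np.int64(4418), array([0.5488, 0.0038, 0.121 ]), ((553.1953735351562, -7.724174499511719), (19.62338638305664, 207.9702911376953), 8.859430313110352), np.float32(-79.319916), np.float64(0.013269489971652509))
errmeas.py:7: RuntimeWarning: Mean of empty slice.
  for n,m in(('knob',k),('green',g)): q=p[m]; print(n,m.sum(),q.mean(0).round(4),q[:,2].max().round(4),cv2.minAreaRect((q[:,:2]*1000).astype(np.float32)))
  ret = um.true_divide(
```

View pics/w4.png

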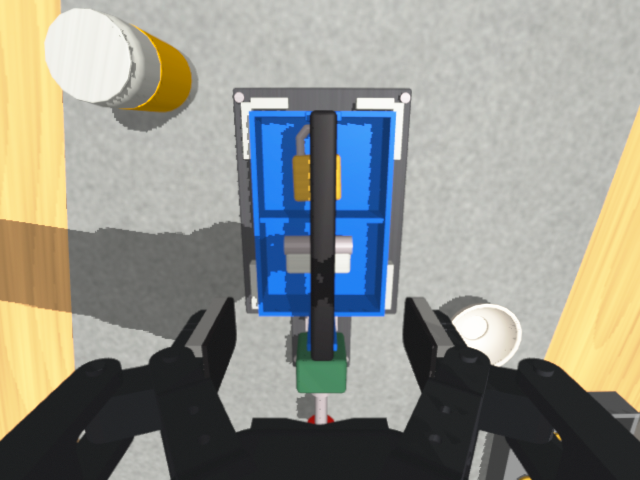

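The bar (column 322) runs midway between the fingers, and both locks lie in their compartments. By the top camera the knob has moved 30 mm, to (0.581, -0.203). I'll go down and grip the bar's middle.

Call:
step_arm(
  motion=[
    [0,1,40,0,0,0,60],
    [0,1,75,0,0,0,60],
    [0,1,100,0,0,0,60],
    [0,1,107,0,0,0,60],
    [0,1,107,0,0,0,60],
    [0,1,107,0,0,0,0],
    [0,1,107,0,0,0,0],
    [0,1,107,0,0,0,0],
  ],
  force=80,
)

```text
time: 7.2
ee_pos: [0.5478, 0.0146, 0.0935]
orientation: [0.001, 0.649, 0.76, 0.001]
ft_force: [0.9, -0.3, 4.3]
finger_gap: 0.0144
```

Call:
step_arm(
  motion=[
    [0,0,0,0,0,0,0],
    [0,0,0,0,0,0,0],
    [0,0,0,0,0,0,0],
    [0,0,0,0,0,0,0],
  ],
)

```text
time: 7.6
ee_pos: [0.5478, 0.0146, 0.0935]
orientation: [0.001, 0.649, 0.76, 0.001]
ft_force: [-0.2, -0.7, 7.4]
finger_gap: 0.0145
```

Gripped: the gap is 14.5 mm, and the knob also read 1.7 mm small. First a gentle lift of 20 mm.

Call:
step_arm(
  motion=[
    [0,0,-2,0,0,0,0],
    [0,0,-5,0,0,0,0],
    [0,0,-9,0,0,0,0],
    [0,0,-13,0,0,0,0],
    [0,0,-17,0,0,0,0],
    [0,0,-20,0,0,0,0],
    [0,0,-20,0,0,0,0],
  ],
)

```text
time: 8.3
ee_pos: [0.5468, 0.0147, 0.1124]
orientation: [0.0, 0.649, 0.761, 0.0]
ft_force: [0.6, 0.3, -5.7]
finger_gap: 0.0148
```

```bash
python3 - <<'E'
from h import *
from go import go
go(.5475,.0134,.243,8.8)
c=robot.read_camera('scene'); save('s5.png',cv2.resize(c['color'][180:420,100:420],(640,480)))
E
```

```text
move [  -1.4    0.6 -130.6] [ 0.04 -0.    0.22] | ee [0.5468 0.0147 0.1124] f [ 0.6  0.3 -5.7] gap 0.0148 t 8.3
```

View pics/s5.png

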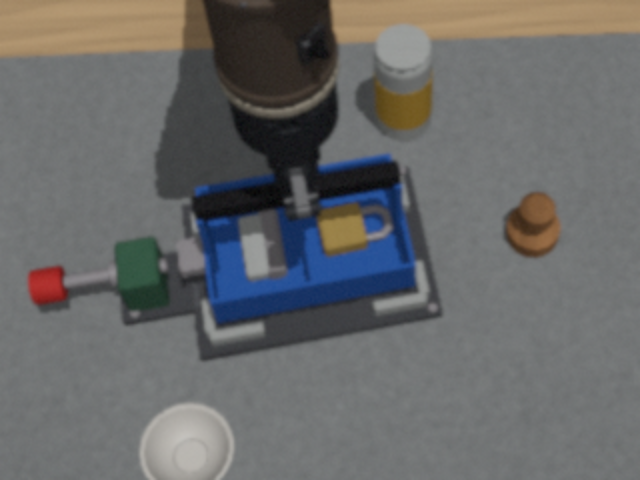

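The caddy is off the dock and level. It carries a load of about 6 N, both locks are inside, and the knob at (47,285) is still out. The can, dish and stamp haven't moved. I'll lift the remaining 130 mm smoothly.

Call:
step_arm(
  motion=[
    [0,0,-6,0,0,0,0],
    [0,0,-16,0,0,0,0],
    [0,0,-31,0,0,0,0],
    [0,0,-48,0,0,0,0],
    [0,0,-66,0,0,0,0],
    [0,0,-84,0,0,0,0],
    [0,0,-101,0,0,0,0],
    [0,0,-114,0,0,0,0],
  ],
)

```text
time: 9.15
ee_pos: [0.5468, 0.0145, 0.2277]
orientation: [0.0, 0.65, 0.76, 0.001]
ft_force: [-0.5, 0.8, -5.8]
finger_gap: 0.0149
```

Call:
step_arm(
  motion=[
    [0,0,-8,0,0,0,0],
    [0,0,-13,0,0,0,0],
    [0,0,-16,0,0,0,0],
    [0,0,-16,0,0,0,0],
    [0,0,-16,0,0,0,0],
    [0,0,-16,0,0,0,0],
    [0,0,-16,0,0,0,0],
    [0,0,-16,0,0,0,0],
  ],
)

```text
time: 9.95
ee_pos: [0.5465, 0.0146, 0.2417]
orientation: [-0.0, 0.649, 0.76, -0.0]
ft_force: [0.1, -0.4, -5.0]
finger_gap: 0.0149
```

```bash
python3 - <<'E'
from meas import *
from go import go
go(.5475,.0134,.243,8.8)
c=robot.read_camera('scene'); save('s6.png',c['color']); p=points(c)
h=cv2.cvtColor(c['color'],cv2.COLOR_RGB2HSV).astype(int)
m=(h[...,0]>100)&(h[...,0]<128)&(h[...,1]>120)&(p[...,2]>.185)&(p[...,2]<.22)&(abs(p[...,0]-.55)<.12)&(abs(p[...,1])<.15); q=p[m]
A=np.c_[q[:,:2],np.ones(len(q))]; 
for _ in range(5):
    k=np.linalg.lstsq(A,q[:,2],rcond=None)[0]; r=abs(A@k-q[:,2])<.006; q,A=q[r],A[r]
print('rim plane',len(q),k.round(3),cv2.minAreaRect((q[:,:2]*1000).astype(np.float32)),np.median(q[:,2]))
D=c['color'].max(-1)<60; b=D&(p[...,2]>.245)&(p[...,2]<.285)&(abs(p[...,0]-.55)<.04)&(abs(p[...,1]-.013)<.085)&(abs(p[...,1]-.013)>.045); q=p[b]
print('bar slope',len(q),np.polyfit(q[:,1],q[:,2],1).round(3))
print(robot.get_obs()['qvel'].round(3))
t=robot.read_camera('top'); pt=points(t); h=cv2.cvtColor(t['color'],cv2.COLOR_RGB2HSV).astype(int)
for n,C,P in(('t',t['color'],pt),('s',c['color'],p)):
    hh=cv2.cvtColor(C,cv2.COLOR_RGB2HSV).astype(int)
    k=((hh[...,0]<8)|(hh[...,0]>172))&(hh[...,1]>150)&(abs(P[...,0]-.58)<.04)&(abs(P[...,1]+.2)<.05)&(P[...,2]<.08)&(P[...,2]>.05); print(n,'knob',k.sum(),P[k].mean(0).round(4) if k.any() else '')
E
```

```text
move [-1.4  0.8 -1.3] [-0.03  0.01  0.21] | ee [0.5465 0.0146 0.2417] f [ 0.1 -0.4 -5. ] gap 0.0149 t 9.95
rim plane 830 [-0.036 -0.009  0.217] ((572.3350830078125, 15.421836853027344), (66.12176513671875, 169.59921264648438), 8.398869514465332) 0.1958508031148503
bar slope 766 [-0.001  0.264]
[ 0.001 -0.001 -0.002 -0.002  0.002  0.002 -0.   ]
t knob 102 [ 0.5799 -0.2028  0.0583]
s knob 224 [ 0.5875 -0.2034  0.0566]
```

View pics/s6.png

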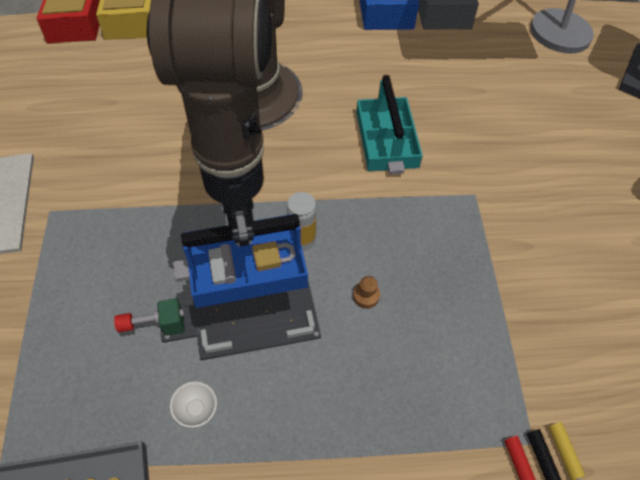

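All checks pass, so I'm handing it in.

```bash
python3 -c "
from workcell import robot
print(robot.close_job())"
```

```text
the job is handed in; nothing more can be done
None
```

The locking knob is out and the caddy is held in the air over its dock. I handed the job in at about 10 s of the 45 s allowed; no verdict was reported.

**What I did:** I pulled the knob 30 mm to its stop and let go. After checking by camera that it stayed out, I gripped the middle of the black handle bar at 80 N and lifted the caddy straight up.

**Last checks:**
- **Height:** the rim is at about 0.196 m, so the underside is at about 0.156 m, roughly 146 mm above the dock plate. The gripper is within 2 mm of straight above the dock centre.
- **Level and steady:** the bar shows no slope along its length, and joint speeds are near zero. The load on the wrist is about 5 N.
- **Locks:** both are visible in the caddy.
- **Knob:** still about 30 mm out by the top camera after the lift.
- **Can, dish and stamp:** all look to be where they started.

**Disagreements:**
- The scene camera reads x about 5–8 mm larger than the top camera. The wrist view agreed with the top camera, so I used it.
- The rim-plane fit showed a slope of 0.036 across the caddy. That is within the 0.10 limit and probably comes from wall-face points in the fit.
- The fingers read about 1.5 mm less than the true width of both the knob and the bar.

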